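# Load a circuit board under the swing-arm inspection microscope

## Robot

A 6-joint arm with a two-finger parallel gripper is mounted at the origin on the work surface; the furniture and walls round the work are solid. World frame = base frame: x ahead of the robot, y to its left, z up, the work surface at z = 0. Lengths are in m, angles in rad, forces in N, time in s.
With the tool pointing down it reaches from about 0.3 to 0.85 m from the base axis. Payload 4.2 kg.
Tool frame: the origin (TCP) lies at the very end of the fingers, on their centre line; the grasp point (between the pads) lies 19 mm behind it; z points along the fingers, y is the line along which they close (so a half turn about z gives the same grasp; the last joint's range is limited). The gripper opens to 91 mm and grips with 3 to 60 N. Pads are 32 mm wide; open, the fingers measure 118 mm over their backs; the gripper's body (76 mm by 178 mm) begins 60 mm behind the grasp point.
Start: joints at [1.133, 0.32, 1.565, -0, 1.257, -0.02], TCP at [0.233, 0.526, 0.214] pointing down, gripper open.
Joint ranges: [-3.11, 3.11], [-0.84, 2.01], [0.21, 2.61], [-1.34, 4.49], [0.05, 2.63], [-2.56, 2.56]. Speed limits (rad/s): [2.57, 2.57, 3.14, 3.14, 3.14, 3.14].

## Interface

Orientations are given as a 3x3 rotation matrix whose columns are the frame's x, y, z axes.
In Python, from cell import r gives the robot as it stands.
- The arm moves only by the tool arm_command, never from a script. Its argument "targets" is a list that holds one entry, the list of rows, each a list of 5 numbers: the finger opening in mm, from 0 to 91.2, then the shift along the tool's x, y, z normalised to -1 to 1, where 1 is 0.3 m, then the turn about the tool's z normalised to -1 to 1, where 1 is 90 degrees. In form: [[[fingers, tx, ty, tz, turn], ...]]. A call has 1 to 8 rows; each row is the pose to reach, as a shift and turn from the pose commanded when the call began, along the tool's axes at that moment; what a row does not reach only later rows make up. A row lasts 1/10 s, in which the tool goes at most 50 mm and 8.59 degrees, less where a joint would pass 70% of its speed; a pose out of reach is approached as far as the arm can. A call with a number of a shift or a turn outside -1 to 1 is refused whole. A call with a gripper value outside its range is refused whole. The fingers move at their own pace and stop on an object; "force" is the grip in N (left out, the last holds). Time passes only in rows, so rows that repeat a pose let the fingers close. It gives the time, the measured TCP pose, the force, the opening and the grip force at its end, in the units of the state.
- r.read_state(): the state, without advancing time (a new reading comes with each control period).
- r.capture(name): name is "side" or "top"; returns a dict with "img" (384x512x3 uint8, red, green, blue), "fov_y" (degrees; the focal length in pixels is half the picture's height over the tangent of half this angle, whatever the lens; pixels are square), "cx", "cy" (the principal point, pixels), "world_to_cam" (4x4, takes a point from world to camera coordinates). Camera axes: x right, y up, looking along -z (the intrinsics and any distortion apply to the point x, -y, -z); pixel columns grow to the right and rows downward; lengths in m; the calibration is good to about 2 mm. A picture is of the moment at which its call begins. There is no depth.
- r.close_job(): hands the job in; it is judged then, once.
The state is a dict: "time_s": time; "q": joint angles; "dq": joint speeds; "joint_efforts": joint torques, N m; "tool_pos": TCP position; "tcp_rot": TCP orientation; "wrist_force": force on the tool from outside, world axes, zero at the start; "ft_torque": the same for the moment, N m; "finger_gap": finger opening in m; "grasp_force": force on a finger pad.
Only numpy, scipy, OpenCV 4.12 (cv2) and the standard library are available. Lean on these libraries where they do the work, as an engineer would, in place of code of your own. Each camera call takes 0.05 s, during which the arm holds its last target. There are 200 camera calls.

## Task

Swing the inspection microscope on its arm well clear of the board nest, then move the green circuit board from its tray lane into the nest so that it sits flat between the end blocks; set it down, do not drop it. Then swing the microscope back until its lens is centred over the board. Leave the red board in its lane, and do not shove the flux bottle or the tape roll.

Things in the scene. Friction and masses are not known exactly. Their poses are not given: they have to be found in the camera images.
- scope_arm (a joint): Hinge of the microscope's swing arm about its upright column, rad, range -0.35 to 1.7. At 0 the arm points along the +y axis of the stand; the value grows clockwise seen from above, which carries the camera away from the robot, past the rear edge of the table. A friction hinge: the arm stays where it is left
- scope_stand: Foot and column of the inspection microscope, fixed to the bench: round grey foot 110 mm across, steel column 19 mm thick and 214 mm tall. Origin on the column's axis at bench height, z up
- scope_hinge (a point): Point on the hinge axis (the column's axis), 165 mm above the bench. From here the arm, a tube 15 mm thick, runs level for 150 mm to the axis of the camera; the hub round the column reaches up to 190 mm
- lens (a point): Centre of the lens at the lower end of the microscope camera (a black upright barrel in a white ring clamp at the end of the swing arm), 99 mm above the bench, on the camera's axis. Widest part there is the 54 mm ring light
- barrel_grip (a point): Where to take the camera from above: on the axis of its ribbed black upper barrel, 36 mm in diameter, 203 mm above the bench. The barrel's top is at 224 mm, the white ring clamp (49 mm across) below it reaches up to 177 mm
- board_nest: Board nest fixed to the bench: aluminium plate 72 (x) by 96 (y) mm, floor 8 mm above the bench, a black block closing each end of its y axis, 28 mm high above the floor, with two short 15 mm high lips round the corners. Fingers fit only beside the long sides (+x and -x), where 47 mm between the lips is open down to the floor. Origin: centre of its underside, z up
- nest_seat (a point): Centre of the nest's floor, 8 mm above the bench, axes as the nest. The board stands here on its spacers between the blocks, long side along y (either way round), with 2 mm of play all round
- board_tray: Blue two-lane tray fixed to the white table top beside the mat, 136 (x) by 114 (y) mm, lanes along x at y = -27 and +27 mm, 49.5 mm wide. Origin: centre of its underside, 2.5 mm below the mat's top; above that, floor 3 mm, walls 19 mm: no finger room beside a board's long sides. Beyond a board's ends the lane is open, but for ribs up to 6 mm at 34 and 66 mm from the middle
- green_board: Green circuit board, 45 (x) by 60 (y) mm, 40 g, in one lane of the tray. Origin: its centre in plan, 6 mm above the feet of its four spacers; the 2 mm edge to grip is 3 to 5 mm above the origin, components up to 14 mm. Hold it across its ends (60 mm) in the tray, across its long sides (45 mm) over the nest; change grip by standing it on free mat, such as about x 0.43, y 0.17
- red_board: The smaller red circuit board, 42 x 55 mm, on spacers like the green one, in the other lane of the tray. Not wanted now; leave it in its lane. Origin: its centre in plan, 6 mm above the feet of its spacers
- flux_bottle: Bystander: cream bottle with a red pointed cap, 48 mm across, 132 mm tall, standing near the nest; origin at the centre of its underside
- tape_roll: Bystander: black roll of insulating tape, 58 mm across, 19 mm tall, lying flat; origin at the centre of its underside
There are look-alikes about, which are no part of the job. What is meant by the green_board is not blue, and is the larger of those in its own colour.

How it is judged:
By the outcome, as a careful person would: the job done as asked, in the order asked, and still so for the second after the job is handed in, with the robot touching nothing.
It also fails if it takes over 72 s, if anything falls off the work surface, if the arm or the gripper's body presses on something with over 40 N, if the wrist force passes 120 N, or if a joint passes its speed limit or range.

## Working session

There is one attempt and no reset: what is moved stays moved. The work goes in short steps, Python scripts to look and compute and a tool call to move; the robot and the scene stay as the last step left them, time stands still between calls to the robot, and variables do not carry over. Pictures are saved under pics/ and viewed, at most 11 in all, crops included, and the job is handed in when it is done.

Besides the shell and the picture viewer there is one more tool, called after "Call:" by a JSON object that holds its "api" and its "payload", one argument or row to a line. arm_command: Moves the arm, as the interface text tells. Scaled input: -1 to 1 covers 0.3 m each way for a shift and 90 degrees each way for a turn. Its arguments: {"type":"object","properties":{"targets":{"type":"array","items":{"type":"array","items":{"type":"array","items":{"type":"number"}}}},"force":{"type":"number"}},"required":["targets"]}

```bash
mkdir -p pics; cat > h.py <<'E'
import numpy as np, cv2, json
from cell import r
def cap(n,f):
    c=r.capture(n); cv2.imwrite(f'pics/{f}.png',cv2.cvtColor(c['img'],cv2.COLOR_RGB2BGR))
    d={k:(np.array(v).tolist()) for k,v in c.items() if k!='img'}; json.dump(d,open(f'pics/{f}.json','w')); return c
def load(f): return json.load(open(f'pics/{f}.json'))
def foc(c): return 192/np.tan(np.radians(c['fov_y'])/2)
def p2w(c,u,v,z):
    W=np.array(c['world_to_cam']);R=W[:3,:3];t=W[:3,3]
    d=R.T@np.array([(u-c['cx'])/foc(c),-(v-c['cy'])/foc(c),-1]);o=-R.T@t
    return o+d*(z-o[2])/d[2]
def w2p(c,p):
    W=np.array(c['world_to_cam']);q=W[:3,:3]@np.array(p)+W[:3,3]
    return np.array([c['cx']+foc(c)*q[0]/-q[2],c['cy']-foc(c)*q[1]/-q[2]])
E
python3 - <<'E'
from h import *
for n in ('top','side'):
    c=cap(n,n+'0'); print({k:np.round(v,3) if k!='img' else 0 for k,v in c.items()})
    im=cv2.imread(f'pics/{n}0.png'); cv2.imwrite(f'pics/{n}0b.png',cv2.resize(im,(800,600),interpolation=cv2.INTER_CUBIC))
s=r.read_state();print(s)
E
```

```text
{'img': 0, 'fov_y': np.float64(57.776), 'cx': np.float64(251.156), 'cy': np.float64(190.776), 'world_to_cam': array([[-0.02 , -1.   ,  0.023, -0.027],
       [ 0.988, -0.016,  0.154, -0.368],
       [-0.153,  0.025,  0.988, -1.027],
       [ 0.   ,  0.   ,  0.   ,  1.   ]])}
{'img': 0, 'fov_y': np.float64(44.674), 'cx': np.float64(260.946), 'cy': np.float64(191.154), 'world_to_cam': array([[-0.201,  0.979,  0.008,  0.104],
       [-0.849, -0.179,  0.497,  0.213],
       [ 0.488,  0.093,  0.868, -1.593],
       [ 0.   ,  0.   ,  0.   ,  1.   ]])}
{'time_s': 0.1, 'q': array([ 1.13299341e+00,  3.20255871e-01,  1.56556245e+00, -4.10254672e-05,
        1.25738528e+00, -1.99687161e-02]), 'dq': array([ 0.00208502, -0.00043721, -0.00505819,  0.00106239,  0.00082807,
       -0.00062179]), 'joint_efforts': array([ 2.07263925e-03, -4.13332164e+01, -2.32510328e+01,  7.28254742e-02,
        4.22301551e-02, -4.97840097e-05]), 'tool_pos': array([0.23312849, 0.52512706, 0.21318622]), 'tcp_rot': array([[-9.13975072e-01,  4.05769821e-01, -6.47618331e-04],
       [ 4.05770338e-01,  9.13973881e-01, -1.47556196e-03],
       [-6.83227461e-06, -1.61141116e-03, -9.99998702e-01]]), 'wrist_force': array([-0.13133414, -0.18185783, -0.46488071]), 'ft_torque': array([-0.01202257,  0.02490302,  0.02747294]), 'grasp_force': 0.0, 'finger_gap': 0.09093570267312402}
```

View pics/top0b.png

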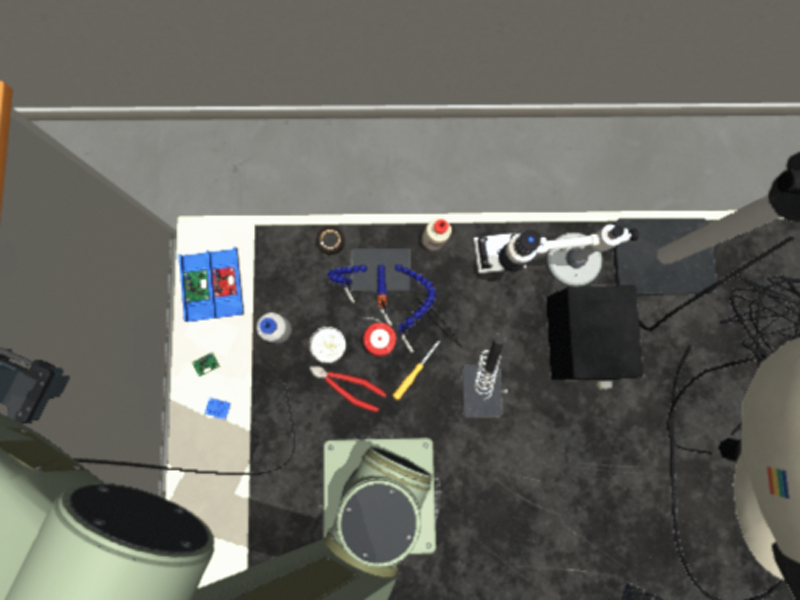

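View pics/side0b.png

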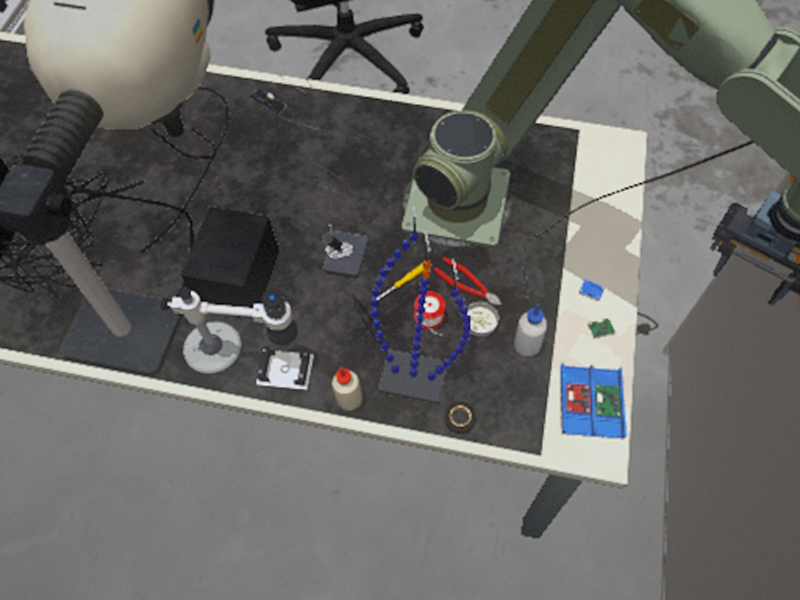

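The top view shows the tray near (212,285) with green left and red right, the nest near (497,253) and the scope foot near (575,258). The side view shows the same things. I'll enlarge these areas.

```bash
python3 - <<'E'
import cv2,numpy as np
def comp(im,boxes,f,s):
    o=[]
    for (x,y) in boxes:
        c=cv2.resize(im[y:y+60,x:x+80],None,fx=s,fy=s,interpolation=cv2.INTER_CUBIC)
        for i in range(0,80,10): cv2.putText(c,str(x+i),(i*s,8),0,.3,(255,255,0),1);cv2.line(c,(i*s,8),(i*s,14),(255,255,0),1)
        for i in range(10,60,10): cv2.putText(c,str(y+i),(0,i*s+3),0,.3,(255,255,0),1);cv2.line(c,(20,i*s),(26,i*s),(255,255,0),1)
        o.append(c)
    return o
t=cv2.imread('pics/top0.png');s=cv2.imread('pics/side0.png')
a=comp(t,[(105,150),(300,135),],0,5);b=comp(s,[(345,225),(105,185)],0,5)
cv2.imwrite('pics/crop1.png',np.vstack([np.hstack(a),np.hstack(b)]))
E
```

```text
(no output)
```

View pics/crop1.png

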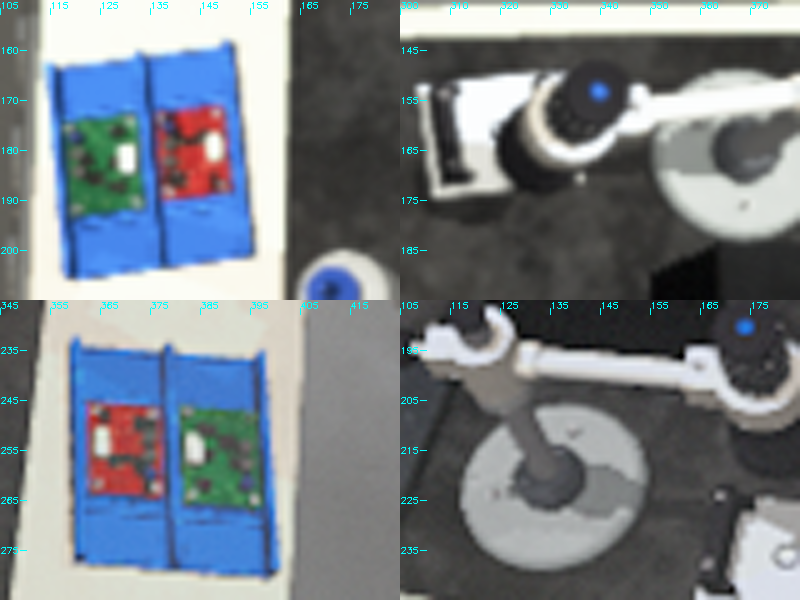

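The crop shows the tray corners, the green board at about (126,183) in the top view, the scope foot at (367,166), and the barrel's blue cap at (340,153.4) top and (174,190.4) side. I'll calculate positions from these.

```bash
python3 - <<'E'
from h import *
t=load('top0');s=load('side0')
def P(n,c,u,v,z): print(n,np.round(p2w(c,u,v,z),4))
P('blue t',t,340,153.4,.224);P('blue s',s,174,190.4,.224)
P('foot t',t,367,165.8,.008);P('foot s',s,135.8,222.4,.008)
for n,u,v in [('TL',114.6,163),('TR',151.6,158.6),('BR',156,201),('BL',118.6,205.6)]: P('tray t '+n,t,u,v,.0165)
for n,x,y in [('a',75,340),('b',262,352),('c',275,578),('d',77,562)]: P('tray s '+n,s,345+x/5,225+(y-300)/5,.0165)
for x,y in [(65,123),(133,115),(147,207),(75,215)]: P('green t',t,105+x/5,150+y/5,.0115)
for x,y in [(183,406),(255,410),(262,507),(183,500)]: P('green s',s,345+x/5,225+(y-300)/5,.0115)
im=cv2.imread('pics/side0.png');o=[]
for im,x,y in ((cv2.imread('pics/side0.png'),150,210),(cv2.imread('pics/top0.png'),300,140)):
    c=cv2.resize(im[y:y+60,x:x+40],None,fx=10,fy=10,interpolation=cv2.INTER_CUBIC)
    for i in range(0,60,10): cv2.putText(c,str(y+i),(0,i*10+4),0,.35,(255,255,0),1)
    for i in range(0,40,10): cv2.putText(c,str(x+i),(i*10,10),0,.35,(255,255,0),1)
    o.append(c)
cv2.imwrite('pics/crop2.png',np.hstack(o))
E
```

```text
blue t [ 0.4287 -0.2545  0.224 ]
blue s [ 0.4316 -0.249   0.224 ]
foot t [ 0.4442 -0.4009  0.008 ]
foot s [ 0.4492 -0.3973  0.008 ]
tray t TL [0.4624 0.3849 0.0165]
tray t TR [0.4747 0.2721 0.0165]
tray t BR [0.3423 0.2556 0.0165]
tray t BL [0.3302 0.3676 0.0165]
tray s a [0.3501 0.2652 0.0165]
tray s b [0.3352 0.3742 0.0165]
tray s c [0.4736 0.3896 0.0165]
tray s d [0.487  0.2797 0.0165]
green t [0.4268 0.3749 0.0115]
green t [0.4312 0.3336 0.0115]
green t [0.3737 0.3232 0.0115]
green t [0.3694 0.3667 0.0115]
green s [0.3771 0.3321 0.0115]
green s [0.371  0.3736 0.0115]
green s [0.4305 0.3811 0.0115]
green s [0.4355 0.3364 0.0115]
```

View pics/crop2.png

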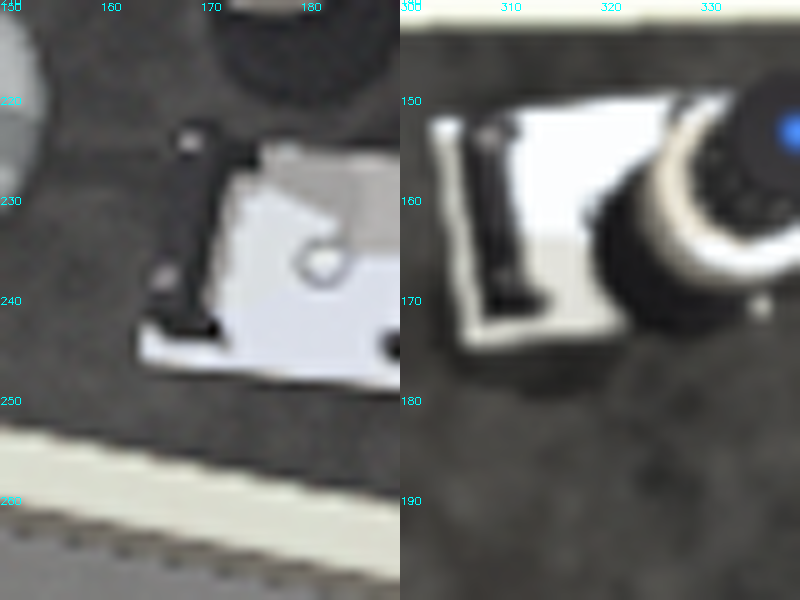

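Both views agree to within a few mm: barrel about (0.430,-0.252), column about (0.447,-0.399), 148 mm apart against 150 mm given. The nest's left end is at about (303,152)–(306,175) in the top view, so I'll measure it once the scope is clear. Next is a pose-to-row helper, then the approach.

```bash
cat >> h.py <<'E'
def go(x,y,z,phi,s=None):
    """row numbers from the present pose to TCP x,y,z, tool y at phi deg; s=(pos,phi) overrides the start"""
    if s is None:
        st=r.read_state();p=np.array(st['tool_pos']);R=np.array(st['tcp_rot']);f=np.degrees(np.arctan2(R[1,1],R[0,1]))
    else: p,f=np.array(s[:3]),s[3]
    a=np.radians(f);Y=np.array([np.cos(a),np.sin(a),0]);X=np.array([-np.sin(a),np.cos(a),0])
    d=np.array([x,y,z])-p
    print(np.round([d@X/.3,d@Y/.3,-d[2]/.3,((f-phi+180)%360-180)/90],3), 'from',np.round(p,4),round(f,2))
E
python3 -c "
from h import *
go(.33,.30,.38,40)
go(.43,-.252,.38,6,(.33,.30,.38,40))
"
```

```text
[-0.6   -0.555 -0.556  0.29 ] from [0.2331 0.5251 0.2132] 66.06
[-1.624 -0.927 -0.     0.378] from [0.33 0.3  0.38] 40
```

Call:
{"api": "arm_command", "payload": {
  "targets": [
    [[91, 0, 0, -0.3, 0], [91, 0, 0, -0.556, 0], [91, -0.3, -0.28, -0.556, 0.1], [91, -0.6, -0.555, -0.556, 0.29], [91, -0.6, -0.555, -0.556, 0.29], [91, -0.6, -0.555, -0.556, 0.29], [91, -0.6, -0.555, -0.556, 0.29], [91, -0.6, -0.555, -0.556, 0.29]]
  ]
}}

```text
time_s: 0.9
tool_pos: [0.3317, 0.2966, 0.3823]
tcp_rot: [[-0.638, 0.77, 0.003], [0.77, 0.638, 0.0], [-0.002, 0.002, -1.0]]
wrist_force: [-0.2, 0.1, 0.0]
finger_gap: 0.0912
grasp_force: 0.0
```

Call:
{"api": "arm_command", "payload": {
  "targets": [
    [[91, -0.81, -0.46, 0, 0.19], [91, -0.81, -0.46, 0, 0.19], [91, -0.81, -0.46, 0, 0.19], [91, -0.81, -0.46, 0, 0.19], [91, -0.81, -0.46, 0, 0.19], [91, -0.81, -0.46, 0, 0.19], [91, -0.81, -0.46, 0, 0.19], [91, -0.81, -0.46, 0, 0.19]]
  ]
}}

```text
time_s: 1.7
tool_pos: [0.3806, 0.0259, 0.3803]
tcp_rot: [[-0.387, 0.922, -0.001], [0.922, 0.387, 0.001], [0.002, -0.001, -1.0]]
wrist_force: [-0.7, 0.9, -0.9]
finger_gap: 0.0907
grasp_force: 0.0
```

```bash
python3 -c "
from h import *
go(.43,-.252,.30,6)
"
```

```text
[-0.918 -0.207  0.268  0.187] from [0.3806 0.0259 0.3803] 22.79
```

Call:
{"api": "arm_command", "payload": {
  "targets": [
    [[91, -0.918, -0.207, 0, 0.187], [91, -0.918, -0.207, 0, 0.187], [91, -0.918, -0.207, 0, 0.187], [91, -0.918, -0.207, 0, 0.187], [91, -0.918, -0.207, 0, 0.187], [91, -0.918, -0.207, 0, 0.187], [91, -0.918, -0.207, 0.268, 0.187], [91, -0.918, -0.207, 0.268, 0.187]]
  ]
}}

```text
time_s: 2.5
tool_pos: [0.431, -0.2512, 0.2974]
tcp_rot: [[-0.106, 0.994, -0.002], [0.994, 0.106, 0.002], [0.003, -0.002, -1.0]]
wrist_force: [0.3, 0.4, -1.4]
finger_gap: 0.0908
grasp_force: 0.0
```

```bash
python3 - <<'E'
from h import *
t=cap('top','top1');s=cap('side','side1')
go(.43,-.252,.188,6)
st=r.read_state();p=st['tool_pos']
print(w2p(t,p),w2p(s,p))
T=cv2.imread('pics/top1.png');S=cv2.imread('pics/side1.png')
o=[]
for im,x,y in ((T,280,110),(S,120,130)):
    c=cv2.resize(im[y:y+120,x:x+80],None,fx=5,fy=5,interpolation=cv2.INTER_CUBIC)
    for i in range(0,120,10): cv2.putText(c,str(y+i),(0,i*5+4),0,.35,(255,255,0),1)
    for i in range(0,80,10): cv2.putText(c,str(x+i),(i*5,10),0,.35,(255,255,0),1)
    o.append(c)
cv2.imwrite('pics/crop3.png',np.hstack(o))
E
```

```text
[-0.008  0.002  0.359  0.002] from [ 0.4292 -0.2495  0.2957] 6.16
[346.37072876 145.18382617] [169.59294216 174.9840482 ]
```

View pics/crop3.png

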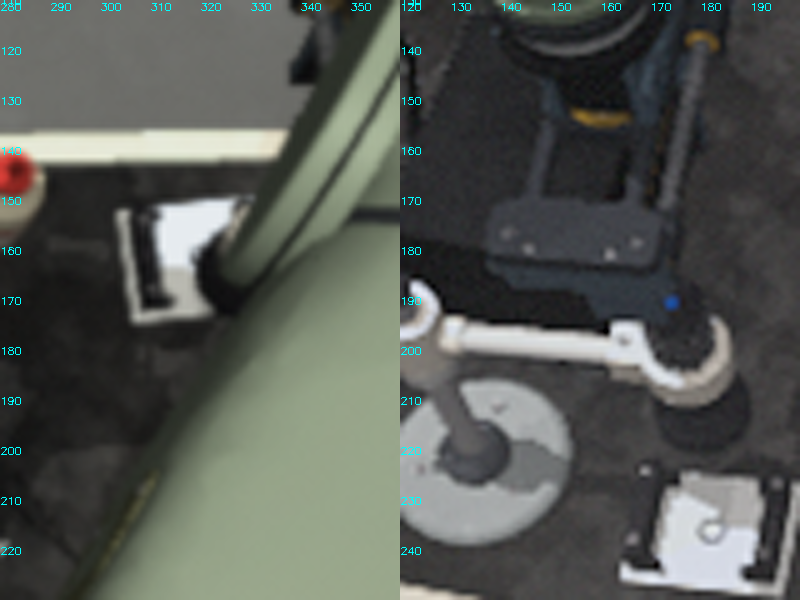

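The front fingertip at about (167,193) in the side view matches its projection, and the barrel cap at (173,190) lies within the open jaws. I'll descend and grip.

Call:
{"api": "arm_command", "payload": {
  "targets": [
    [[91, -0.008, 0.002, 0.12, 0], [91, -0.008, 0.002, 0.2, 0], [91, -0.008, 0.002, 0.28, 0], [91, -0.008, 0.002, 0.34, 0], [91, -0.008, 0.002, 0.359, 0], [91, -0.008, 0.002, 0.359, 0]]
  ]
}}

```text
time_s: 3.2
tool_pos: [0.4323, -0.2541, 0.1934]
tcp_rot: [[-0.107, 0.994, 0.001], [0.994, 0.107, -0.0], [-0.0, 0.001, -1.0]]
wrist_force: [0.6, -0.3, 1.1]
finger_gap: 0.0911
grasp_force: 0.0
```

Call:
{"api": "arm_command", "payload": {
  "targets": [
    [[30, 0, 0, 0, 0], [30, 0, 0, 0, 0], [30, 0, 0, 0, 0], [30, 0, 0, 0, 0], [30, 0, 0, 0, 0], [30, 0, 0, 0, 0], [30, 0, 0, 0, 0], [30, 0, 0, 0, 0]]
  ],
  "force": 10
}}

```text
time_s: 4.0
tool_pos: [0.4312, -0.2548, 0.1926]
tcp_rot: [[-0.105, 0.994, 0.0], [0.994, 0.105, 0.0], [0.0, 0.0, -1.0]]
wrist_force: [0.7, -0.2, -0.5]
finger_gap: 0.0356
grasp_force: 10.0
```

The grip closed to 35.6 mm, which matches the 36 mm barrel. Next, the arc for the swing.

```bash
cat >> h.py <<'E'
def arc(c,R,a0,angs,s=None):
    """rows to swing about c clockwise by angs deg, starting at angle a0"""
    st=r.read_state();Rt=np.array(st['tcp_rot']);X,Y=Rt[:2,0],Rt[:2,1]
    p0=np.array(c)+R*np.array([np.cos(np.radians(a0)),np.sin(np.radians(a0))])
    for d in angs:
        a=np.radians(a0-d);p=np.array(c)+R*np.array([np.cos(a),np.sin(a)])
        print(np.round([(p-p0)@X/.3,(p-p0)@Y/.3,0,d/90],3).tolist(),end=', ')
    print()
E
python3 -c "
from h import *
arc((.447,-.4026),.15,96.2,[5,10,15,20,25,30,35,40])
arc((.447,-.4026),.15,96.2,[45,50,55,60,65,70,75,80])
"
```

```text
[-0.002, 0.044, 0.0, 0.056], [-0.007, 0.087, 0.0, 0.111], [-0.017, 0.129, 0.0, 0.167], [-0.03, 0.171, 0.0, 0.222], [-0.046, 0.211, 0.0, 0.278], [-0.066, 0.25, 0.0, 0.333], [-0.09, 0.287, 0.0, 0.389], [-0.116, 0.322, 0.0, 0.444], 
[-0.145, 0.354, 0.0, 0.5], [-0.177, 0.384, 0.0, 0.556], [-0.212, 0.41, 0.0, 0.611], [-0.249, 0.434, 0.0, 0.667], [-0.287, 0.454, 0.0, 0.722], [-0.328, 0.471, 0.0, 0.778], [-0.369, 0.484, 0.0, 0.833], [-0.412, 0.494, 0.0, 0.889],
```

Call:
{"api": "arm_command", "payload": {
  "targets": [
    [[30, -0.002, 0.044, 0, 0.056], [30, -0.007, 0.087, 0, 0.111], [30, -0.017, 0.129, 0, 0.167], [30, -0.03, 0.171, 0, 0.222], [30, -0.046, 0.211, 0, 0.278], [30, -0.066, 0.25, 0, 0.333], [30, -0.09, 0.287, 0, 0.389], [30, -0.116, 0.322, 0, 0.444]]
  ]
}}

```text
time_s: 4.8
tool_pos: [0.5303, -0.2793, 0.1926]
tcp_rot: [[0.561, 0.828, -0.002], [0.828, -0.561, 0.001], [-0.001, -0.002, -1.0]]
wrist_force: [-3.2, -0.9, 2.5]
finger_gap: 0.0359
grasp_force: 10.0
```

Call:
{"api": "arm_command", "payload": {
  "targets": [
    [[30, -0.002, 0.044, 0, 0.056], [30, -0.007, 0.087, 0, 0.111], [30, -0.017, 0.129, 0, 0.167], [30, -0.03, 0.171, 0, 0.222], [30, -0.046, 0.211, 0, 0.278], [30, -0.066, 0.25, 0, 0.333], [30, -0.09, 0.287, 0, 0.389], [30, -0.116, 0.322, 0, 0.444]]
  ]
}}

```text
time_s: 5.6
tool_pos: [0.5896, -0.3624, 0.1926]
tcp_rot: [[0.962, 0.274, -0.005], [0.274, -0.962, 0.001], [-0.005, -0.002, -1.0]]
wrist_force: [-6.5, -0.3, 4.0]
finger_gap: 0.0358
grasp_force: 10.0
```

Call:
{"api": "arm_command", "payload": {
  "targets": [
    [[30, 0, 0, 0, 0], [91, 0, 0, 0, 0], [91, 0, 0, 0, 0], [91, 0, 0, 0, 0], [91, 0, 0, 0, 0], [91, 0, 0, 0, 0], [91, 0, 0, -0.3, 0], [91, 0, 0, -0.5, 0]]
  ]
}}

```text
time_s: 6.4
tool_pos: [0.5909, -0.3613, 0.2918]
tcp_rot: [[0.961, 0.278, -0.004], [0.278, -0.961, 0.003], [-0.003, -0.004, -1.0]]
wrist_force: [0.9, -0.1, 0.2]
finger_gap: 0.0891
grasp_force: 0.0
```

```bash
python3 -c "
from h import *
go(.40,-.05,.38,60)
"
```

```text
[-0.323 -1.174 -0.294 -1.487] from [ 0.5909 -0.3613  0.2918] -73.87
```

```bash
python3 -c "
from h import *
go(.48,-.12,.38,-20)
go(.36,.15,.38,7,(.48,-.12,.38,-20))
"
```

```text
[-0.132 -0.875 -0.294 -0.599] from [ 0.5909 -0.3613  0.2918] -73.87
[ 0.709 -0.684 -0.    -0.3  ] from [ 0.48 -0.12  0.38] -20
```

Call:
{"api": "arm_command", "payload": {
  "targets": [
    [[91, 0, 0, -0.294, -0.05], [91, -0.03, -0.2, -0.294, -0.15], [91, -0.13, -0.875, -0.294, -0.6], [91, -0.13, -0.875, -0.294, -0.6], [91, -0.13, -0.875, -0.294, -0.6], [91, -0.13, -0.875, -0.294, -0.6], [91, -0.13, -0.875, -0.294, -0.6], [91, -0.13, -0.875, -0.294, -0.6]]
  ]
}}

```text
time_s: 7.2
tool_pos: [0.48, -0.118, 0.3823]
tcp_rot: [[0.336, 0.942, 0.002], [0.942, -0.336, 0.0], [0.001, 0.002, -1.0]]
wrist_force: [0.1, -0.6, 0.3]
finger_gap: 0.0909
grasp_force: 0.0
```

Call:
{"api": "arm_command", "payload": {
  "targets": [
    [[91, 0.709, -0.684, 0, -0.3], [91, 0.709, -0.684, 0, -0.3], [91, 0.709, -0.684, 0, -0.3], [91, 0.709, -0.684, 0, -0.3], [91, 0.709, -0.684, 0, -0.3], [91, 0.709, -0.684, 0, -0.3], [91, 0.709, -0.684, 0, -0.3], [91, 0.709, -0.684, 0, -0.3]]
  ]
}}

```text
time_s: 8.0
tool_pos: [0.3612, 0.1495, 0.3808]
tcp_rot: [[-0.125, 0.992, 0.001], [0.992, 0.125, -0.001], [-0.001, 0.001, -1.0]]
wrist_force: [-0.5, -0.4, -0.1]
finger_gap: 0.091
grasp_force: 0.0
```

```bash
python3 - <<'E'
from h import *
t=cap('top','top2');s=cap('side','side2')
st=r.read_state();p=st['tool_pos'];print(p,st['tcp_rot'][:2,1])
T=cv2.imread('pics/top2.png');S=cv2.imread('pics/side2.png')
def cr(im,x,y,w,h,k):
    c=cv2.resize(im[y:y+h,x:x+w],None,fx=k,fy=k,interpolation=cv2.INTER_CUBIC)
    for i in range(0,h,10): cv2.putText(c,str(y+i),(0,i*k+4),0,.35,(255,255,0),1)
    for i in range(0,w,10): cv2.putText(c,str(x+i),(i*k,10),0,.35,(255,255,0),1)
    return c
a=np.hstack([cr(T,295,140,50,40,8),cr(S,155,215,50,40,8)])
b=np.hstack([cr(T,105,150,80,56,5)[:280],cr(S,345,225,80,56,5)[:280]])
cv2.imwrite('pics/crop4.png',np.vstack([a,b]))
E
```

```text
[0.36162278 0.14829412 0.38072774] [0.99256753 0.12169492]
```

View pics/crop4.png

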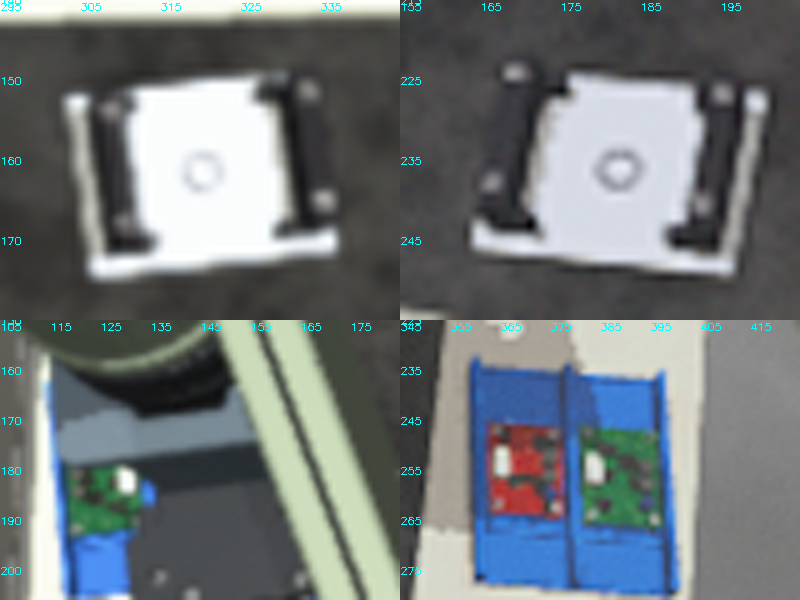

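The nest is now clear. Its floor ring is at about (320.3,161.5) top and (182.4,236.3) side, and its plate corners are readable in both views.

```bash
python3 - <<'E'
from h import *
t=load('top2');s=load('side2')
def A(c,x0,y0,k,pts,z): return np.array([p2w(c,x0+(x+.5)/k-.5,y0+(y+.5)/k-.5,z)[:2] for x,y in pts])
print('ring',A(t,295,140,8,[(202,172)],.008),A(s,155,215,8,[(219,170)],.008))
print('plate t',A(t,295,140,8,[(66,96),(92,275),(338,250)],.008).round(4).tolist())
print('plate s',A(s,155,215,8,[(73,248),(335,273),(367,92)],.008).round(4).tolist())
gt=A(t,105,150,5,[(65,123),(133,115),(147,207),(75,215)],.0105); 
gs=A(s,345,225,5,[(183,106),(255,110),(262,207),(183,200)],.0105)
print(gt.mean(0),gs.mean(0))
g2=A(s,345,225,5,[(179,428-320),(258,432-320),(262,527-320),(184,522-320)],.0105);print('green s2',g2.round(4).tolist(),g2.mean(0))
for c in (t,s):
  W=np.array(c['world_to_cam']);print('cam',-W[:3,:3].T@W[:3,3])
print('trayzones t',A(t,105,150,5,[(48,65),(233,43),(255,255),(68,278)],.0165).mean(0),'s',A(s,345,225,5,[(75,40),(262,52),(275,278),(77,262)],.0165).mean(0))
E
```

```text
ring [[ 0.46159985 -0.25218307]] [[ 0.46323256 -0.24942001]]
plate t [[0.4931, -0.1998], [0.4209, -0.2069], [0.4295, -0.3042]]
plate s [[0.5041, -0.2928], [0.4941, -0.1965], [0.4212, -0.2043]]
[0.40175052 0.35118187] [0.40205299 0.35478607]
green s2 [[0.3773, 0.3288], [0.3703, 0.3744], [0.4291, 0.3801], [0.4352, 0.3361]] [0.4029954  0.35484912]
cam [ 0.20554011 -0.0068959   1.07125041]
cam [0.97908633 0.08507815 1.27541112]
trayzones t [0.40367307 0.32131187] s [0.41048892 0.32595771]
```

The nest ring agrees with the plate-corner midpoints, giving a centre of about (0.462,-0.2505) and yaw of about 5.6°. The green board is at about (0.402,0.353) with yaw of about 7°. I'll check the white bottle's clearance, then approach.

```bash
python3 -c "
from h import *
t=load('top0');s=load('side0')
for z in (.13,.16): print(z,p2w(t,172,208.5,z),p2w(s,341,200,z))
go(.402,.353,.15,7)
"
```

```text
0.13 [0.30646157 0.18393019 0.13      ] [0.31638918 0.18687494 0.13      ]
0.16 [0.30324495 0.17784808 0.16      ] [0.33374619 0.18420873 0.16      ]
[ 0.661  0.217  0.769 -0.   ] from [0.3616 0.1483 0.3807] 6.99
```

Call:
{"api": "arm_command", "payload": {
  "targets": [
    [[91, 0.2, 0.07, 0, 0], [91, 0.4, 0.13, 0, 0], [91, 0.661, 0.217, 0.1, 0], [91, 0.661, 0.217, 0.3, 0], [91, 0.661, 0.217, 0.5, 0], [91, 0.661, 0.217, 0.769, 0], [91, 0.661, 0.217, 0.769, 0], [91, 0.661, 0.217, 0.769, 0]]
  ]
}}

```text
time_s: 8.9
tool_pos: [0.4011, 0.3515, 0.1461]
tcp_rot: [[-0.12, 0.993, -0.004], [0.993, 0.12, -0.004], [-0.003, -0.004, -1.0]]
wrist_force: [0.0, 1.1, 0.2]
finger_gap: 0.0913
grasp_force: 0.0
```

Call:
{"api": "arm_command", "payload": {
  "targets": [
    [[91, 0, 0, 0.07, 0], [91, 0, 0, 0.14, 0], [91, 0, 0, 0.21, 0], [91, 0, 0, 0.28, 0], [91, 0, 0, 0.35, 0], [91, 0, 0, 0.38, 0], [91, 0, 0, 0.38, 0], [91, 0, 0, 0.38, 0]]
  ]
}}

```text
time_s: 9.7
tool_pos: [0.402, 0.3538, 0.0366]
tcp_rot: [[-0.122, 0.992, 0.001], [0.992, 0.122, 0.001], [0.001, 0.001, -1.0]]
wrist_force: [-0.2, 0.1, 0.8]
finger_gap: 0.091
grasp_force: 0.0
```

```bash
python3 - <<'E'
from h import *
s=cap('side','side3')
go(.402,.353,.0065,7)
S=cv2.imread('pics/side3.png')
st=r.read_state();print(w2p(s,st['tool_pos']))
x,y,w,h,k=335,215,100,75,8
c=cv2.resize(S[y:y+h,x:x+w],None,fx=k,fy=k,interpolation=cv2.INTER_CUBIC)
c=np.uint8(255*(c/255.)**.6)
for i in range(0,h,10): cv2.putText(c,str(y+i),(0,i*k+4),0,.35,(255,255,0),1)
for i in range(0,w,10): cv2.putText(c,str(x+i),(i*k,10),0,.35,(255,255,0),1)
cv2.imwrite('pics/crop5.png',c)
E
```

```text
[-0.004 -0.     0.102  0.   ] from [0.402  0.3542 0.037 ] 7.04
[390.80675643 252.06932681]
```

View pics/crop5.png

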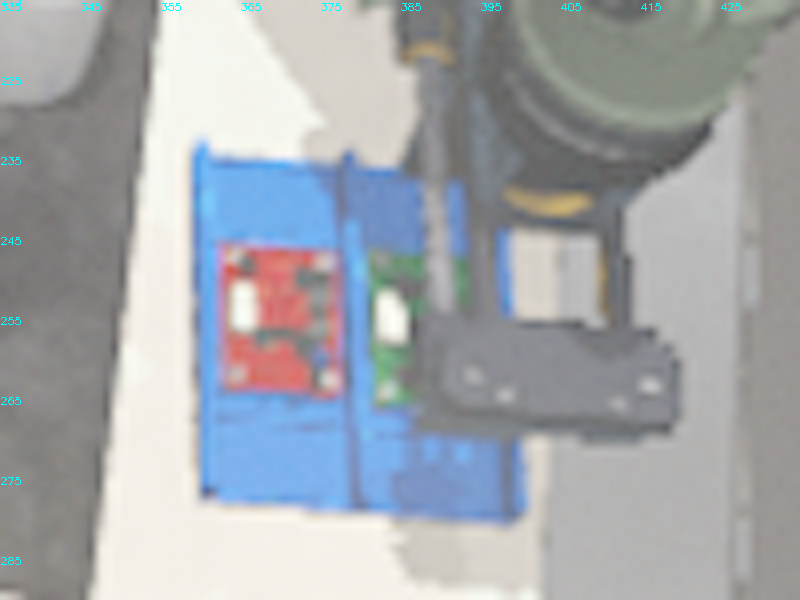

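The side view shows the gripper body centred at about x=403 px, as expected for this pose, with the board visible at (383,255) beneath it. I'll descend slowly.

Call:
{"api": "arm_command", "payload": {
  "targets": [
    [[91, -0.004, 0, 0.03, 0], [91, -0.004, 0, 0.06, 0], [91, -0.004, 0, 0.08, 0], [91, -0.004, 0, 0.09, 0], [91, -0.004, 0, 0.1, 0], [91, -0.004, 0, 0.1, 0]]
  ]
}}

```text
time_s: 10.35
tool_pos: [0.4007, 0.3528, 0.0058]
tcp_rot: [[-0.124, 0.992, -0.001], [0.992, 0.124, -0.0], [-0.0, -0.001, -1.0]]
wrist_force: [-0.4, -0.7, -0.0]
finger_gap: 0.0911
grasp_force: 0.0
```

Call:
{"api": "arm_command", "payload": {
  "targets": [
    [[50, 0, 0, 0, 0], [50, 0, 0, 0, 0], [50, 0, 0, 0, 0], [50, 0, 0, 0, 0], [50, 0, 0, 0, 0], [50, 0, 0, 0, 0], [50, 0, 0, 0, 0], [50, 0, 0, 0, 0]]
  ],
  "force": 8
}}

```text
time_s: 11.15
tool_pos: [0.4011, 0.3529, 0.0063]
tcp_rot: [[-0.124, 0.992, 0.0], [0.992, 0.124, 0.0], [0.0, 0.0, -1.0]]
wrist_force: [0.3, -0.7, 1.6]
finger_gap: 0.0598
grasp_force: 8.0
```

```bash
python3 -c "
from h import *
t=load('top0');s=load('side0')
a=1.5625
print('tape',p2w(t,330/a,239/a,.019),p2w(s,460/a,416/a,.019))
print('oct base corners',p2w(t,350/a,290/a,0),p2w(t,352/a,250/a,0), p2w(s,445/a,360/a,0),p2w(s,437/a,402/a,0))
print('mat left edge',p2w(t,252/a,225/a,0),p2w(t,250/a,400/a,0),p2w(s,545/a,440/a,0))
print('oct arm tip',p2w(t,333/a,275/a,0.1),p2w(s,465/a,320/a,.1))
go(.402,.353,.15,7);go(.45,.175,.15,96,(.402,.353,.15,7))
"
```

```text
tape [0.4895153  0.08794491 0.019     ] [0.4932082 0.0923378 0.019    ]
oct base corners [0.38933686 0.05005539 0.        ] [0.47118286 0.04540046 0.        ] [0.37969117 0.04530029 0.        ] [0.46746197 0.04589519 0.        ]
mat left edge [0.52595757 0.24714254 0.        ] [0.17738014 0.24405095 0.        ] [0.49967957 0.2512259  0.        ]
oct arm tip [0.40029131 0.07534467 0.1       ] [0.34010809 0.07000316 0.1       ]
[-0.     0.003 -0.479  0.001] from [0.4011 0.3529 0.0063] 7.11
[-0.608  0.086 -0.    -0.989] from [0.402 0.353 0.15 ] 7
```

Call:
{"api": "arm_command", "payload": {
  "targets": [
    [[50, 0, 0, -0.03, 0], [50, 0, 0, -0.1, 0], [50, 0, 0, -0.2, 0], [50, 0, 0, -0.3, 0], [50, 0, 0, -0.4, 0], [50, 0, 0, -0.48, 0], [50, 0, 0, -0.48, 0]]
  ]
}}

```text
time_s: 11.85
tool_pos: [0.4026, 0.3543, 0.154]
tcp_rot: [[-0.124, 0.992, 0.006], [0.992, 0.124, 0.005], [0.004, 0.007, -1.0]]
wrist_force: [0.6, 1.6, -0.3]
finger_gap: 0.0596
grasp_force: 8.0
```

```bash
python3 -c "
from h import *
go(.445,.185,.15,96)
print(r.read_state()['finger_gap'])
"
```

```text
[-0.577  0.071  0.013 -0.988] from [0.4026 0.3543 0.154 ] 7.11
0.05961026909914969
```

Call:
{"api": "arm_command", "payload": {
  "targets": [
    [[50, -0.06, 0, 0, -0.09], [50, -0.13, 0.01, 0, -0.18], [50, -0.2, 0.02, 0, -0.27], [50, -0.27, 0.03, 0, -0.36], [50, -0.34, 0.04, 0, -0.45], [50, -0.41, 0.05, 0, -0.54], [50, -0.48, 0.06, 0, -0.63], [50, -0.577, 0.071, 0, -0.72]]
  ]
}}

```text
time_s: 12.65
tool_pos: [0.4428, 0.183, 0.1491]
tcp_rot: [[-0.953, 0.304, -0.002], [0.304, 0.953, -0.0], [0.002, -0.001, -1.0]]
wrist_force: [0.3, -0.3, -0.5]
finger_gap: 0.06
grasp_force: 8.0
```

Call:
{"api": "arm_command", "payload": {
  "targets": [
    [[50, 0, 0, 0, -0.08], [50, 0, 0, 0, -0.16], [50, 0, 0, 0, -0.24], [50, 0, 0, 0, -0.268], [50, 0, 0, 0, -0.268], [50, 0, 0, 0, -0.268]]
  ]
}}

```text
time_s: 13.25
tool_pos: [0.4429, 0.1835, 0.1495]
tcp_rot: [[-0.995, -0.104, -0.001], [-0.104, 0.995, -0.0], [0.002, -0.0, -1.0]]
wrist_force: [0.4, -0.4, -0.1]
finger_gap: 0.0597
grasp_force: 8.0
```

```bash
python3 -c "
from h import *
go(.445,.185,.0065,96)
"
```

```text
[-0.007  0.004  0.477 -0.   ] from [0.4429 0.1835 0.1495] 95.97
```

Call:
{"api": "arm_command", "payload": {
  "targets": [
    [[50, 0, 0, 0.1, 0], [50, 0, 0, 0.2, 0], [50, 0, 0, 0.3, 0], [50, 0, 0, 0.4, 0], [50, 0, 0, 0.44, 0], [50, 0, 0, 0.46, 0], [50, 0, 0, 0.47, 0], [50, 0, 0, 0.475, 0]]
  ]
}}

```text
time_s: 14.05
tool_pos: [0.4439, 0.1839, 0.0079]
tcp_rot: [[-0.994, -0.105, 0.001], [-0.105, 0.994, 0.0], [-0.001, 0.0, -1.0]]
wrist_force: [-0.4, 0.4, -1.0]
finger_gap: 0.06
grasp_force: 8.0
```

Call:
{"api": "arm_command", "payload": {
  "targets": [
    [[50, 0, 0, 0.001, 0], [50, 0, 0, 0.003, 0], [50, 0, 0, 0.003, 0]]
  ]
}}

```text
time_s: 14.35
tool_pos: [0.4438, 0.1838, 0.0072]
tcp_rot: [[-0.994, -0.105, 0.001], [-0.105, 0.994, 0.0], [-0.001, 0.0, -1.0]]
wrist_force: [0.5, 0.3, -0.9]
finger_gap: 0.0599
grasp_force: 8.0
```

Call:
{"api": "arm_command", "payload": {
  "targets": [
    [[50, 0, 0, 0.003, 0], [50, 0, 0, 0.006, 0], [50, 0, 0, 0.006, 0]]
  ]
}}

```text
time_s: 14.65
tool_pos: [0.4438, 0.1838, 0.0057]
tcp_rot: [[-0.994, -0.105, 0.001], [-0.105, 0.994, 0.0], [-0.001, 0.0, -1.0]]
wrist_force: [-1.7, -0.8, 5.1]
finger_gap: 0.0593
grasp_force: 8.0
```

Contact is felt at z≈0.006. I'll release, raise and turn for the second grip.

Call:
{"api": "arm_command", "payload": {
  "targets": [
    [[76, 0, 0, 0, 0], [76, 0, 0, 0, 0], [76, 0, 0, 0, 0], [76, 0, 0, 0, 0], [76, 0, 0, -0.15, 0], [85, 0, 0, -0.3, 0], [91, 0, 0, -0.45, 0.09], [91, 0, 0, -0.45, 0.18]]
  ]
}}

```text
time_s: 15.45
tool_pos: [0.4473, 0.1852, 0.1458]
tcp_rot: [[-0.983, 0.182, 0.012], [0.182, 0.983, 0.005], [-0.011, 0.007, -1.0]]
wrist_force: [0.3, -0.3, -1.0]
finger_gap: 0.0913
grasp_force: 0.0
```

Call:
{"api": "arm_command", "payload": {
  "targets": [
    [[91, 0, 0, 0, 0.1], [91, 0, 0, 0, 0.2], [91, 0, 0, 0, 0.3], [91, 0, 0, 0, 0.4], [91, 0, 0, 0, 0.5], [91, 0, 0, 0, 0.6], [91, 0, 0, 0, 0.7], [91, 0, 0, 0, 0.8]]
  ]
}}

```text
time_s: 16.25
tool_pos: [0.4433, 0.1836, 0.1398]
tcp_rot: [[-0.186, 0.983, -0.0], [0.983, 0.186, -0.0], [-0.0, -0.0, -1.0]]
wrist_force: [0.4, 0.8, -0.3]
finger_gap: 0.0909
grasp_force: 0.0
```

```bash
python3 - <<'E'
from h import *
s=cap('side','side4');t=cap('top','top4')
go(.4438,.1838,.04,6)
x0,y0=w2p(s,(.4438,.1838,.01)); print(x0,y0, w2p(t,(.4438,.1838,.01)))
a=[]
for n,c,(w,h) in (('side4',s,(60,60)),('top4',t,(40,60))):
    u,v=w2p(c,(.4438,.1838,.01)).astype(int);x,y=u-w//2,v-h//2;k=8
    im=cv2.imread(f'pics/{n}.png')[y:y+h,x:x+w];im=cv2.resize(im,None,fx=k,fy=k,interpolation=cv2.INTER_CUBIC)
    for i in range(0,h,10): cv2.putText(im,str(y+i),(0,i*k+4),0,.35,(255,255,0),1)
    for i in range(0,w,10): cv2.putText(im,str(x+i),(i*k,10),0,.35,(255,255,0),1)
    a.append(im)
cv2.imwrite('pics/crop6.png',np.hstack(a))
E
```

```text
[0.    0.002 0.333 0.057] from [0.4433 0.1836 0.1398] 11.1
328.2448335684865 257.6208655943913 [180.53395054 168.42969068]
```

View pics/crop6.png

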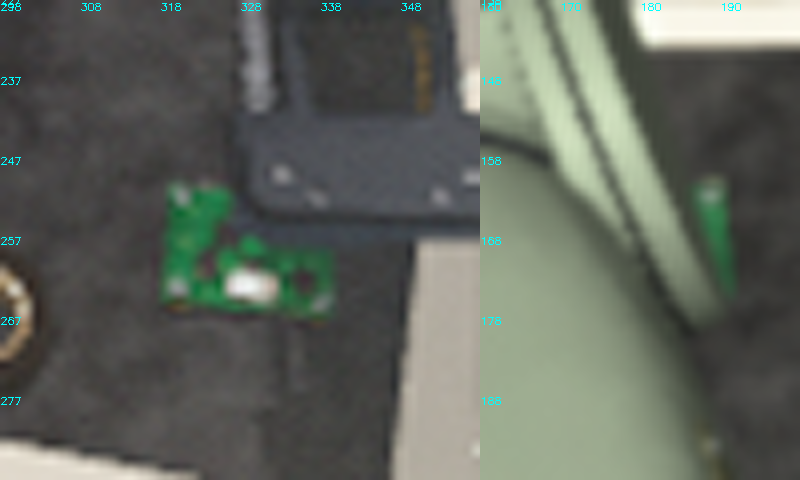

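Side view: the board stands on the mat with corners at about (319,250), (318,265) and (339,267), within a pixel of the predicted position. Top view: one short end is visible at (190–192,160–174). I'll use this known board position to check for camera bias.

```bash
python3 - <<'E'
from h import *
s=load('side4');t=load('top4')
A=lambda c,x0,y0,pts,z=.0105:np.array([p2w(c,x0+(x+.5)/8-.5,y0+(y+.5)/8-.5,z)[:2] for x,y in pts])
b=A(s,298,227,[(170,185),(163,305),(330,318)]);print(b.round(4),(b[0]+b[2])/2)
e=A(t,160,138,[(242,178),(256,298)]);print(e.round(4))
a=np.radians(96);L=np.array([np.cos(a),np.sin(a)]);W=np.array([np.sin(a),-np.cos(a)])
c=np.array([.4438,.1838]);print('expected corners',[(c-.03*L+s_*.0225*W).round(4).tolist() for s_ in(1,-1)],(c+.03*L-.0225*W).round(4))
E
```

```text
[[0.4251 0.1536]
 [0.4715 0.1577]
 [0.4642 0.2169]] [0.44465512 0.18522769]
[[0.4707 0.1552]
 [0.423  0.1495]]
expected corners [[0.4693, 0.1563], [0.4246, 0.1516]] [0.4183 0.2113]
```

The truth lies between the two cameras, so the nest centre is (0.462,-0.2508). Now the regrip.

Call:
{"api": "arm_command", "payload": {
  "targets": [
    [[91, 0, 0.002, 0.1, 0.057], [91, 0, 0.002, 0.2, 0.057], [91, 0, 0.002, 0.3, 0.057], [91, 0, 0.002, 0.37, 0.057], [91, 0, 0.002, 0.41, 0.057], [91, 0, 0.002, 0.43, 0.057], [91, 0, 0.002, 0.445, 0.057], [91, 0, 0.002, 0.45, 0.057]]
  ]
}}

```text
time_s: 17.15
tool_pos: [0.4443, 0.1839, 0.005]
tcp_rot: [[-0.105, 0.995, 0.0], [0.995, 0.105, 0.0], [0.0, 0.0, -1.0]]
wrist_force: [-0.7, 0.7, 0.4]
finger_gap: 0.091
grasp_force: 0.0
```

```bash
python3 -c "
from h import *
go(.4438,.1838,.0055,6)
"
```

```text
[-0.    -0.002 -0.002  0.   ] from [0.4443 0.1839 0.005 ] 6.01
```

Call:
{"api": "arm_command", "payload": {
  "targets": [
    [[35, 0, 0, 0, 0], [35, 0, 0, 0, 0], [35, 0, 0, 0, 0], [35, 0, 0, 0, 0], [35, 0, 0, 0, 0], [35, 0, 0, 0, 0], [35, 0, 0, 0, 0], [35, 0, 0, 0, 0]]
  ],
  "force": 8
}}

```text
time_s: 17.95
tool_pos: [0.4442, 0.1838, 0.005]
tcp_rot: [[-0.104, 0.995, 0.0], [0.995, 0.104, 0.0], [0.0, 0.0, -1.0]]
wrist_force: [-0.5, 0.5, 0.7]
finger_gap: 0.0448
grasp_force: 8.0
```

Call:
{"api": "arm_command", "payload": {
  "targets": [
    [[35, 0, 0, -0.03, 0], [35, 0, 0, -0.1, 0], [35, 0, 0, -0.25, 0], [35, 0, 0, -0.4, 0], [35, 0, 0, -0.55, 0], [35, 0, 0, -0.7, 0], [35, 0, 0, -0.9, 0], [35, 0, 0, -1, 0]]
  ]
}}

```text
time_s: 18.75
tool_pos: [0.4439, 0.1837, 0.3086]
tcp_rot: [[-0.104, 0.995, 0.003], [0.995, 0.104, 0.001], [0.001, 0.003, -1.0]]
wrist_force: [1.2, 0.5, -1.5]
finger_gap: 0.0447
grasp_force: 8.0
```

```bash
python3 -c "
from h import *
go(.42,-.05,.38,6)
go(.462,-.2508,.2,5.7,(.42,-.05,.38,6))
"
```

```text
[-0.767 -0.16  -0.238 -0.001] from [0.4439 0.1837 0.3086] 5.95
[-0.68   0.069  0.6    0.003] from [ 0.42 -0.05  0.38] 6
```

Call:
{"api": "arm_command", "payload": {
  "targets": [
    [[35, 0, 0, -0.15, 0], [35, -0.05, -0.01, -0.25, 0], [35, -0.17, -0.04, -0.25, 0], [35, -0.3, -0.06, -0.25, 0], [35, -0.43, -0.09, -0.25, 0], [35, -0.56, -0.12, -0.25, 0], [35, -0.68, -0.14, -0.25, 0], [35, -0.767, -0.16, -0.25, 0]]
  ]
}}

```text
time_s: 19.55
tool_pos: [0.4192, -0.0519, 0.3804]
tcp_rot: [[-0.102, 0.995, 0.0], [0.995, 0.102, -0.0], [-0.001, 0.0, -1.0]]
wrist_force: [1.3, -0.1, -0.6]
finger_gap: 0.0448
grasp_force: 8.0
```

Call:
{"api": "arm_command", "payload": {
  "targets": [
    [[35, -0.1, 0.01, 0, 0], [35, -0.22, 0.02, 0, 0], [35, -0.34, 0.03, 0, 0], [35, -0.46, 0.045, 0, 0], [35, -0.57, 0.06, 0, 0], [35, -0.65, 0.069, 0, 0.003], [35, -0.68, 0.069, 0.05, 0.003], [35, -0.68, 0.069, 0.15, 0.003]]
  ]
}}

```text
time_s: 20.35
tool_pos: [0.4627, -0.2528, 0.3364]
tcp_rot: [[-0.097, 0.995, 0.004], [0.995, 0.097, -0.003], [-0.003, 0.004, -1.0]]
wrist_force: [0.4, 0.2, -0.7]
finger_gap: 0.0448
grasp_force: 8.0
```

```bash
python3 -c "
from h import *
go(.462,-.2508,.06,5.7)
print(r.read_state()['finger_gap'])
t=load('top0');s=load('side0')
print('flux',p2w(t,440/1.5625,228/1.5625,.132),p2w(s,345/1.5625,374/1.5625,.132))
"
```

```text
[ 0.007 -0.002  0.921 -0.002] from [ 0.4627 -0.2528  0.3364] 5.56
0.04475392345976359
flux [ 0.47661209 -0.11848056  0.132     ] [ 0.50246836 -0.11270527  0.132     ]
```

Call:
{"api": "arm_command", "payload": {
  "targets": [
    [[35, 0.003, 0, 0.15, 0], [35, 0.006, 0, 0.3, 0], [35, 0.006, 0, 0.45, 0], [35, 0.006, 0, 0.6, 0], [35, 0.006, 0, 0.75, 0], [35, 0.006, 0, 0.86, 0], [35, 0.006, 0, 0.92, 0], [35, 0.006, 0, 0.92, 0]]
  ]
}}

```text
time_s: 21.15
tool_pos: [0.4597, -0.2479, 0.0567]
tcp_rot: [[-0.099, 0.995, -0.005], [0.995, 0.099, 0.003], [0.004, -0.005, -1.0]]
wrist_force: [-0.3, -0.6, 0.7]
finger_gap: 0.0445
grasp_force: 8.0
```

Call:
{"api": "arm_command", "payload": {
  "targets": [
    [[35, 0, 0, 0, 0], [35, 0, 0, 0, 0]]
  ]
}}

```text
time_s: 21.35
tool_pos: [0.4628, -0.2496, 0.0606]
tcp_rot: [[-0.099, 0.995, 0.003], [0.995, 0.099, -0.001], [-0.002, 0.003, -1.0]]
wrist_force: [0.1, 0.7, -0.8]
finger_gap: 0.0448
grasp_force: 8.0
```

```bash
python3 - <<'E'
from h import *
go(.462,-.2508,.0135,5.7)
s=cap('side','side5')
x,y,w,h,k=140,190,80,60,10
c=cv2.resize(cv2.imread('pics/side5.png')[y:y+h,x:x+w],None,fx=k,fy=k,interpolation=cv2.INTER_CUBIC);c=np.uint8(255*(c/255.)**.6)
for i in range(0,h,10): cv2.putText(c,str(y+i),(0,i*k+4),0,.35,(255,255,0),1)
for i in range(0,w,10): cv2.putText(c,str(x+i),(i*k,10),0,.35,(255,255,0),1)
cv2.imwrite('pics/crop7.png',c)
E
```

```text
[-0.004 -0.003  0.157 -0.   ] from [ 0.4628 -0.2496  0.0606] 5.68
```

View pics/crop7.png

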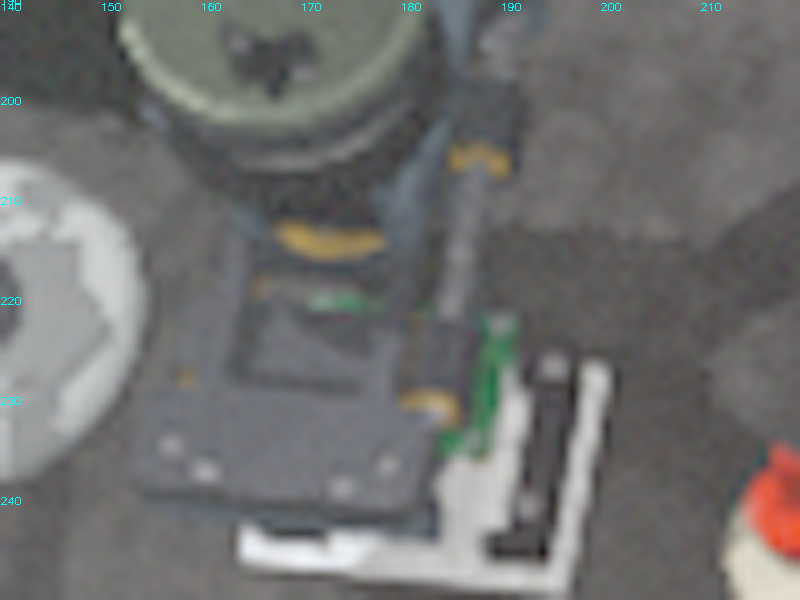

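The board, held above the nest, has its visible end at (191.3,222)–(188.4,234.8) in the side view. I'll check that against the expected position.

```bash
python3 - <<'E'
from h import *
s=load('side5')
for u,v in ((191.3,222),(188.4,234.8)): print(p2w(s,u,v,.0666))
a=np.radians(95.7);L=np.array([np.cos(a),np.sin(a)]);W=np.array([np.sin(a),-np.cos(a)]);c=np.array([.4628,-.2496])
print(c+.03*L-.0225*W,c+.03*L+.0225*W)
go(.462,-.2508,.0135,5.7)
E
```

```text
[ 0.43992101 -0.2199776   0.0666    ]
[ 0.4803377  -0.21698981  0.0666    ]
[ 0.43743166 -0.22198303] [ 0.48220916 -0.21751364]
[-0.004 -0.003  0.157 -0.   ] from [ 0.4628 -0.2496  0.0606] 5.68
```

Call:
{"api": "arm_command", "payload": {
  "targets": [
    [[35, -0.004, -0.003, 0, 0], [35, -0.004, -0.003, 0.04, 0], [35, -0.004, -0.003, 0.08, 0], [35, -0.004, -0.003, 0.11, 0], [35, -0.004, -0.003, 0.13, 0], [35, -0.004, -0.003, 0.14, 0], [35, -0.004, -0.003, 0.14, 0], [35, -0.004, -0.003, 0.14, 0]]
  ]
}}

```text
time_s: 22.2
tool_pos: [0.4612, -0.2504, 0.0169]
tcp_rot: [[-0.099, 0.995, 0.001], [0.995, 0.099, -0.0], [-0.0, 0.001, -1.0]]
wrist_force: [-0.8, -1.0, -0.8]
finger_gap: 0.0445
grasp_force: 8.0
```

Call:
{"api": "arm_command", "payload": {
  "targets": [
    [[35, 0, 0, 0.003, 0], [35, 0, 0, 0.007, 0], [35, 0, 0, 0.011, 0], [35, 0, 0, 0.014, 0], [35, 0, 0, 0.014, 0], [35, 0, 0, 0.014, 0]]
  ]
}}

```text
time_s: 22.8
tool_pos: [0.4613, -0.2504, 0.0128]
tcp_rot: [[-0.099, 0.995, 0.001], [0.995, 0.099, -0.0], [-0.0, 0.001, -1.0]]
wrist_force: [2.0, -0.2, -1.0]
finger_gap: 0.0449
grasp_force: 8.0
```

Call:
{"api": "arm_command", "payload": {
  "targets": [
    [[35, 0, 0, 0.002, 0], [35, 0, 0, 0.004, 0], [35, 0, 0, 0.004, 0]]
  ]
}}

```text
time_s: 23.1
tool_pos: [0.4613, -0.2504, 0.0123]
tcp_rot: [[-0.099, 0.995, 0.001], [0.995, 0.099, -0.0], [-0.001, 0.001, -1.0]]
wrist_force: [-0.3, 0.0, 6.2]
finger_gap: 0.0448
grasp_force: 8.0
```

The board is seated, with 6 N of contact. I'll release it and rise.

Call:
{"api": "arm_command", "payload": {
  "targets": [
    [[60, 0, 0, 0, 0], [60, 0, 0, 0, 0], [60, 0, 0, 0, 0], [60, 0, 0, -0.05, 0], [60, 0, 0, -0.15, 0], [80, 0, 0, -0.3, 0], [91, 0, 0, -0.45, 0], [91, 0, 0, -0.6, 0]]
  ]
}}

```text
time_s: 23.9
tool_pos: [0.4604, -0.25, 0.1929]
tcp_rot: [[-0.099, 0.995, -0.001], [0.995, 0.099, 0.0], [0.001, -0.001, -1.0]]
wrist_force: [1.0, -1.3, -0.1]
finger_gap: 0.0812
grasp_force: 0.0
```

Call:
{"api": "arm_command", "payload": {
  "targets": [
    [[91, 0, 0, -0.15, 0.09], [91, 0, 0, -0.3, 0.18], [91, 0.1, 0.1, -0.45, 0.27], [91, 0.2, 0.2, -0.5, 0.36], [91, 0.35, 0.2, -0.5, 0.45], [91, 0.5, 0.2, -0.5, 0.54], [91, 0.6, 0.2, -0.5, 0.63], [91, 0.7, 0.2, -0.5, 0.72]]
  ]
}}

```text
time_s: 24.7
tool_pos: [0.4993, -0.0336, 0.3412]
tcp_rot: [[0.861, 0.509, -0.001], [0.509, -0.861, 0.0], [-0.001, -0.001, -1.0]]
wrist_force: [0.4, 0.2, -0.6]
finger_gap: 0.0912
grasp_force: 0.0
```

```bash
python3 - <<'E'
from h import *
go(.591,-.3615,.26,-74)
a=[]
for n,x,y,w,h in (('side',90,180,120,80),('top',295,100,120,80)):
    cap(n,n+'6');k=6
    im=cv2.resize(cv2.imread(f'pics/{n}6.png')[y:y+h,x:x+w],None,fx=k,fy=300/h,interpolation=cv2.INTER_CUBIC) if 0 else cv2.resize(cv2.imread(f'pics/{n}6.png')[y:y+h,x:x+w],None,fx=3.75,fy=3.75,interpolation=cv2.INTER_CUBIC)
    a.append(im)
k=10
z=cv2.resize(cv2.imread('pics/side6.png')[215:255,155:205],None,fx=7,fy=7,interpolation=cv2.INTER_CUBIC)
L=np.vstack(a); R=np.zeros((600,350,3),np.uint8);R[:280]=z
z=cv2.resize(cv2.imread('pics/top6.png')[140:180,295:345],None,fx=7,fy=7,interpolation=cv2.INTER_CUBIC);R[300:580]=z
cv2.imwrite('pics/crop8.png',np.hstack([L,R]))
E
```

```text
[-0.293  1.096  0.271  0.162] from [ 0.4993 -0.0336  0.3412] -59.41
```

View pics/crop8.png

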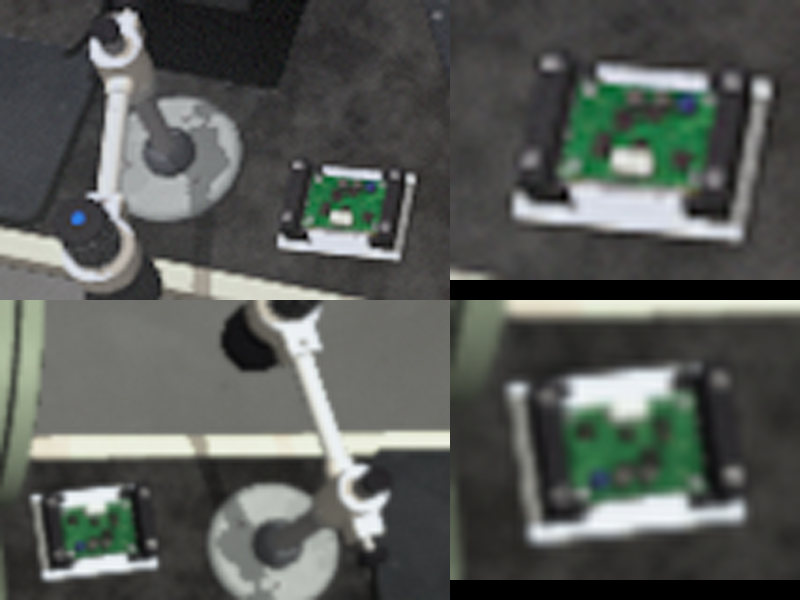

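The board sits flat between the blocks in both views. The scope barrel's cap is at about (111,238) in the side view. I'll locate it and the hinge for the swing back.

```bash
python3 - <<'E'
from h import *
for n,(x,y,w,h) in (('top',(330,70,70,60)),('side',(95,225,35,30))):
    im=cv2.imread(f'pics/{n}6.png').astype(int);b=im[y:y+h,x:x+w]
    m=(b[...,0]>150)&(b[...,2]<100); ys,xs=np.nonzero(m)
    if len(xs): u,v=xs.mean()+x,ys.mean()+y; print(n,len(xs),u,v,p2w(load(n+'6'),u,v,.224))
for n,(x,y,w,h) in (('top',(320,140,40,30)),('side',(165,180,20,20))):
    im=cv2.imread(f'pics/{n}0.png').astype(int);b=im[y:y+h,x:x+w]
    m=(b[...,0]>150)&(b[...,2]<100); ys,xs=np.nonzero(m)
    if len(xs): u,v=xs.mean()+x,ys.mean()+y; print(n,'0',len(xs),u,v,p2w(load(n+'0'),u,v,.224))
E
```

```text
top 6 378.5 92.0 [ 0.59155466 -0.36495655  0.224     ]
side 10 110.2 238.0 [ 0.59266992 -0.36222174  0.224     ]
top 0 9 339.3333333333333 152.88888888888889 [ 0.43001277 -0.25287513  0.224     ]
side 0 8 173.5 190.0 [ 0.43074968 -0.25058421  0.224     ]
```

```bash
python3 -c "
from h import *
go(.545,-.2,.34,-68)
go(.592,-.3636,.34,-75.6,(.545,-.2,.34,-68))
"
```

```text
[-0.157  0.557  0.005  0.1  ] from [ 0.4991 -0.0324  0.3414] -58.98
[-0.059  0.564 -0.     0.084] from [ 0.545 -0.2    0.34 ] -68
```

Call:
{"api": "arm_command", "payload": {
  "targets": [
    [[91, -0.04, 0.14, 0, 0.02], [91, -0.08, 0.28, 0, 0.05], [91, -0.12, 0.42, 0, 0.08], [91, -0.157, 0.557, 0, 0.1], [91, -0.157, 0.557, 0, 0.1]]
  ]
}}

```text
time_s: 25.3
tool_pos: [0.5456, -0.2084, 0.3397]
tcp_rot: [[0.93, 0.368, -0.002], [0.368, -0.93, -0.002], [-0.003, 0.001, -1.0]]
wrist_force: [0.5, 0.6, -0.1]
finger_gap: 0.0909
grasp_force: 0.0
```

Call:
{"api": "arm_command", "payload": {
  "targets": [
    [[91, -0.015, 0.14, 0, 0.02], [91, -0.03, 0.28, 0, 0.04], [91, -0.045, 0.42, 0, 0.06], [91, -0.059, 0.564, 0, 0.084], [91, -0.059, 0.564, 0, 0.084], [91, -0.059, 0.564, 0, 0.084]]
  ]
}}

```text
time_s: 25.9
tool_pos: [0.5914, -0.3672, 0.34]
tcp_rot: [[0.969, 0.247, -0.002], [0.247, -0.969, 0.002], [-0.002, -0.002, -1.0]]
wrist_force: [0.8, 0.8, 0.4]
finger_gap: 0.0913
grasp_force: 0.0
```

```bash
python3 -c "
from h import *
go(.592,-.3636,.190,-75.6)
"
```

```text
[ 0.005 -0.011  0.5   -0.001] from [ 0.5914 -0.3672  0.34  ] -75.7
```

Call:
{"api": "arm_command", "payload": {
  "targets": [
    [[91, 0.005, -0.011, 0.1, 0], [91, 0.005, -0.011, 0.2, 0], [91, 0.005, -0.011, 0.3, 0], [91, 0.005, -0.011, 0.4, 0], [91, 0.005, -0.011, 0.46, 0], [91, 0.005, -0.011, 0.5, 0], [91, 0.005, -0.011, 0.5, 0], [91, 0.005, -0.011, 0.5, 0]]
  ]
}}

```text
time_s: 26.7
tool_pos: [0.5929, -0.3626, 0.1929]
tcp_rot: [[0.969, 0.248, 0.002], [0.248, -0.969, -0.001], [0.001, 0.001, -1.0]]
wrist_force: [0.1, -0.0, -0.5]
finger_gap: 0.0908
grasp_force: 0.0
```

Call:
{"api": "arm_command", "payload": {
  "targets": [
    [[30, 0, 0, 0, 0], [30, 0, 0, 0, 0], [30, 0, 0, 0, 0], [30, 0, 0, 0, 0], [30, 0, 0, 0, 0], [30, 0, 0, 0, 0], [30, 0, 0, 0, 0], [30, 0, 0, 0, 0]]
  ],
  "force": 10
}}

```text
time_s: 27.5
tool_pos: [0.5925, -0.363, 0.1915]
tcp_rot: [[0.969, 0.247, -0.0], [0.247, -0.969, 0.0], [0.0, -0.0, -1.0]]
wrist_force: [-0.6, -0.2, -0.8]
finger_gap: 0.0357
grasp_force: 10.0
```

```bash
python3 -c "
from h import *
arc((.4467,-.4008),.15,14.4,[-5*i for i in range(1,8)])
c=np.array([.4467,-.4008]);p=np.array(r.read_state()['tool_pos'][:2])-c;print(np.hypot(*p),np.degrees(np.arctan2(p[1],p[0])))
"
```

```text
[-0.002, -0.044, 0.0, -0.056], [-0.008, -0.087, 0.0, -0.111], [-0.017, -0.129, 0.0, -0.167], [-0.03, -0.171, 0.0, -0.222], [-0.047, -0.211, 0.0, -0.278], [-0.067, -0.25, 0.0, -0.333], [-0.091, -0.287, 0.0, -0.389], 
0.15057964291306591 14.5197878431191
```

Two such calls give 70° of swing.

Call:
{"api": "arm_command", "payload": {
  "targets": [
    [[30, -0.002, -0.044, 0, -0.056], [30, -0.008, -0.087, 0, -0.111], [30, -0.017, -0.129, 0, -0.167], [30, -0.03, -0.171, 0, -0.222], [30, -0.047, -0.211, 0, -0.278], [30, -0.067, -0.25, 0, -0.333], [30, -0.091, -0.287, 0, -0.389]]
  ]
}}

```text
time_s: 28.2
tool_pos: [0.5447, -0.2868, 0.1914]
tcp_rot: [[0.649, 0.761, 0.001], [0.761, -0.649, -0.002], [-0.001, 0.002, -1.0]]
wrist_force: [0.8, -3.1, -1.2]
finger_gap: 0.0361
grasp_force: 10.0
```

Call:
{"api": "arm_command", "payload": {
  "targets": [
    [[30, -0.002, -0.044, 0, -0.056], [30, -0.008, -0.087, 0, -0.111], [30, -0.017, -0.129, 0, -0.167], [30, -0.03, -0.171, 0, -0.222], [30, -0.047, -0.211, 0, -0.278], [30, -0.067, -0.25, 0, -0.333], [30, -0.091, -0.287, 0, -0.389], [30, -0.091, -0.287, 0, -0.389]]
  ]
}}

```text
time_s: 29.0
tool_pos: [0.4604, -0.2512, 0.1915]
tcp_rot: [[0.099, 0.995, -0.001], [0.995, -0.099, -0.001], [-0.001, -0.001, -1.0]]
wrist_force: [-0.1, -1.8, -2.6]
finger_gap: 0.0355
grasp_force: 10.0
```

```bash
python3 -c "
from h import *
go(.4613,-.2508,.1915,-5.5)
"
```

```text
[ 0.002  0.003 -0.    -0.002] from [ 0.4604 -0.2512  0.1915] -5.67
```

Call:
{"api": "arm_command", "payload": {
  "targets": [
    [[30, 0.002, 0.003, 0, 0], [30, 0.002, 0.003, 0, 0], [91, 0.002, 0.003, 0, 0], [91, 0.002, 0.003, 0, 0], [91, 0.002, 0.003, 0, 0], [91, 0.002, 0.003, 0, 0], [91, 0.002, 0.003, 0, 0], [91, 0.002, 0.003, -0.15, 0]]
  ]
}}

```text
time_s: 29.8
tool_pos: [0.4593, -0.2484, 0.2315]
tcp_rot: [[0.099, 0.995, -0.012], [0.995, -0.099, 0.007], [0.006, -0.012, -1.0]]
wrist_force: [1.8, -1.6, 0.4]
finger_gap: 0.081
grasp_force: 0.0
```

Call:
{"api": "arm_command", "payload": {
  "targets": [
    [[91, 0, 0, -0.15, 0], [91, 0, 0, -0.3, 0], [91, 0, 0, -0.45, 0], [91, 0.1, 0, -0.5, 0], [91, 0.25, 0, -0.5, 0], [91, 0.4, -0.05, -0.5, 0], [91, 0.55, -0.1, -0.5, 0], [91, 0.8, -0.2, -0.5, 0]]
  ]
}}

```text
time_s: 30.6
tool_pos: [0.4347, -0.0336, 0.3864]
tcp_rot: [[0.099, 0.995, 0.0], [0.995, -0.099, 0.001], [0.001, 0.0, -1.0]]
wrist_force: [0.2, 0.7, 0.9]
finger_gap: 0.0911
grasp_force: 0.0
```

```bash
python3 - <<'E'
from h import *
for n,(x,y,w,h) in (('top',(320,130,40,40)),('side',(155,180,30,30))):
    cap(n,n+'7')
    im=cv2.imread(f'pics/{n}7.png').astype(int);b=im[y:y+h,x:x+w]
    m=(b[...,0]>150)&(b[...,2]<100); ys,xs=np.nonzero(m)
    if len(xs): u,v=xs.mean()+x,ys.mean()+y; print(n,len(xs),u,v,p2w(load(n+'7'),u,v,.224))
a=[cv2.resize(cv2.imread('pics/side7.png')[160:260,90:260],(800,470)[:2],interpolation=cv2.INTER_CUBIC)[:, :]]
b=cv2.resize(cv2.imread('pics/side7.png')[165:255,100:220],(800,600),interpolation=cv2.INTER_CUBIC)
cv2.imwrite('pics/crop9.png',b)
E
```

```text
top 7 338.7142857142857 141.0 [ 0.4610449  -0.25311939  0.224     ]
side 7 170.0 200.28571428571428 [ 0.46177527 -0.25045607  0.224     ]
```

View pics/crop9.png

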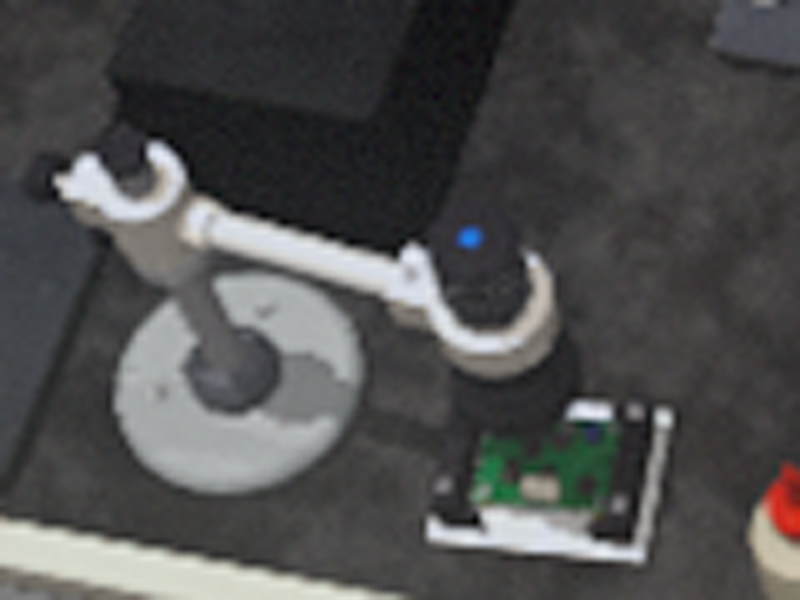

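The barrel axis measures about (0.4614,-0.2518) against the board at (0.4613,-0.2504), so the lens is centred over it. The robot touches nothing, so I'm handing in.

```bash
python3 -c "
from cell import r
print(r.close_job())"
```

```text
the job is handed in; nothing more can be done
None
```

The job is handed in at about 31 s of the 72 s allowed: the green board sits flat in the nest and the lens is centred over it to within about 2 mm by camera, with the red board, flux bottle and tape roll never touched.

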